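# Vent the brake bleeder and hold its odd-handed cap off

### The arm

A 6-joint arm with a two-finger parallel gripper is mounted at the origin on the work surface. World frame = base frame: x ahead of the robot, y to its left, z up, the work surface at z = 0. Lengths are in m, angles in degrees, forces in N, time in s.
With the tool pointing down it reaches from about 0.4 to 0.825 m from the base axis. Payload 7 kg.
Tool frame: the origin (TCP) lies midway between the tips of the shut fingers; the grasp point (between the pads) lies 19 mm behind it; z points along the fingers, y is the line along which they close (so a half turn about z gives the same grasp; the last joint's range is limited). The gripper opens to 88 mm and grips with 3 to 60 N. Pads are 19 mm wide; open, the fingers measure 130 mm over their backs; the gripper's body (78 mm by 193 mm) begins 47 mm behind the grasp point.
Start: joints at [-48.581, 20.546, 0.682, 0, -70.136, -16.507], TCP at [0.284, -0.612, 0.227] pointing down, gripper open.
Joint ranges: [-176.03, 176.03], [-82.01, 121.73], [-58.28, 71.71], [-173.87, 95.51], [-174.79, -0.11], [-173.66, 173.66]. Speed limits (degrees/s): [136.94, 136.94, 172.46, 180, 180, 180].

### API

Orientations are given as [roll, pitch, yaw] about the fixed x, y, z axes, in that order (R = Rz(yaw) Ry(pitch) Rx(roll)).
In Python, from plant import telemetry, viewer, workorder gives the robot as it stands. The module is installed in compiled form; this text tells all that it offers.
- The arm moves only by the tool carry_out, never from a script. Its argument "rows" is a list of rows, each a list of 6 numbers: the shift along the tool's x, y, z in m, then the turn, a rotation vector about the tool's x, y, z in rad. In form: [[tx, ty, tz, ax, ay, az], ...]. A call has 1 to 8 rows; each row is the pose to reach, as a shift and turn from the pose commanded when the call began, along the tool's axes at that moment; what a row does not reach only later rows make up. A row lasts 1/8 s, in which the tool goes at most 62.5 mm and 10.7 degrees, less where a joint would pass 70% of its speed; a pose out of reach is approached as far as the arm can. A call with a gripper value outside its range is refused whole. "grip" is the gripper's target within -1 to 1 (fully open at 1, half-way at 0, shut at -1), set as the call begins (left out, the last holds). The fingers move at their own pace and stop on an object; the grip force is fixed at half the most. Time passes only in rows, so rows that repeat a pose let the fingers close. It gives the time, the measured TCP pose, the force, the opening and the grip force at its end, in the units of the state.
- telemetry.get_obs(): the state, without advancing time (a new reading comes with each control period).
- viewer.snapshot(name): name is "scene" or "top"; returns the picture (480x640x3 uint8, red, green, blue); there is no depth.
- viewer.camera_info(name): a dict with "intrinsics" (3x3 intrinsics, pixels), "extrinsics" (4x4, takes a point from camera to world coordinates). Camera axes: x right, y down, z forward; pixel columns grow to the right and rows downward; lengths in m; the calibration is good to about 2 mm. A picture is of the moment at which its call begins. camera_info takes no time and is no camera call.
- workorder.close_job(): hands the job in; it is judged then, once.
The state is a dict: "clock": time; "joint_pos": joint angles; "qvel": joint speeds; "tau": joint torques, N m; "tool_pos": TCP position; "orientation": TCP orientation; "force": force on the tool from outside, world axes, zero at the start; "moment": the same for the moment, N m; "opening": finger opening in m; "gripper_force": force on a finger pad.
Only numpy, scipy, OpenCV 4.12 (cv2) and the standard library are available. Lean on these libraries where they do the work, as an engineer would, in place of code of your own. Each camera call takes 0.05 s, during which the arm holds its last target. There are 200 camera calls.

### The job

Vent the red brake-bleeder tank by pulling its sprung lever all the way towards the front of the rig and easing it slowly back to rest over a couple of seconds; do not let it snap back. Then take off the yellow-handled quarter-turn cap: these come in either thread hand and nothing shows which, so try gently both ways, find the way it loosens, turn it until it is free and lift it straight off. Finish holding the cap level, 5 to 10 cm above its neck, and keep holding it there; leave the other parts on the bench where they stand.

Things in the scene. Friction and masses are not known exactly. Their poses are not given: they have to be found in the camera images.
- rig: Fixed brake-bleeder rig: steel base plate 240 x 340 x 12 mm (x -105..135); red upright tank 132 mm across, top at 120 mm, axis at rig x 0, y -85 mm, cap on top; aluminium column 60 mm across, 165 mm high, at x 100, y 0; vent lever between grey cheeks at x 0, y 100. Origin on the bench below the middle, z up; its front, to which the lever is pulled, is -x, facing the robot within 25 degrees.
- handle (a point): Middle of the lever's black T-handle: a round bar 16 mm in diameter, 110 mm long, parallel to rig y (the hinge axis); a 12 mm rod comes up to its middle from below: take it about 30 mm to one side. At rest 45 mm behind (rig +x) the pivot, 166 mm above the bench; fully pulled 55 mm in front at 161 mm; 175 mm high mid-stroke. Loosely caged or hooked, it turns in the fingers.
- pivot (a point): Point on the lever's hinge axis, at the middle of the lever, 60 mm above the bench, at rig x 0, y 100 mm; 115 mm from the handle's middle. Axes parallel to the rig's.
- lever (a joint): Vent lever angle (rad): 0 at rest, leaning 0.4 rad back (rig +x); 0.9 pulled fully forward (rig -x) against its end stop. A spring always returns it: about 2 N at the handle at rest, 5 N at full pull.
- neck (a point): Centre of the filler neck's mouth (neck's flat top), 148 mm above the bench, at rig x 0, y -85 mm; axes parallel to the rig's. It does not move.
- cap: Loose black round cap, 57 mm across, 25 mm high, about 60 g, with a yellow grip bar on top: 50 mm long (the cap's x axis), 14 wide, 26 high. Origin at the centre of its lower edge; foot of the bar 25 mm, top of the bar 51 mm above it. Seated: origin 128 mm above the bench, bar within 5 degrees of rig x. Inside lugs catch under the neck's ledges: locked, it lifts only about 1.5 mm.
- cap_seat (a point): Centre of the inner face of the cap's top, 20 mm above its origin; rests on the neck's mouth. The wrong way the cap meets a stop after 4 to 16 degrees; the right way it turns easily, is free to lift from 45 degrees (bar against rig x) and stops at 67; 55 is best. Whether clockwise or anticlockwise is right changes from case to case and cannot be seen.
- coupling: Loose brass coupling ring, 30 mm across, 22 mm high, standing on the rig's base plate in front, between tank and lever; a bystander, to be left where it stands. Origin at the centre of its underside.
- fluid: Loose can, 42 mm across, 85 mm high, with a yellow label, standing on the base plate behind the lever; a bystander, to be left where it stands. Origin at the centre of its underside.
- oilfilter: Loose blue oil filter, 76 mm across, 90 mm high, left of the rig; a bystander, to be left where it stands. Origin at the centre of its underside.
- spanner: Loose steel spanner lying right of the rig; a bystander, to be left where it stands. Origin at the centre of its underside.
- coil: Loose black ignition coil pack, 120 x 50 x 70 mm, left of the rig; a bystander, to be left where it stands. Origin at the centre of its underside.
- plugbox: Loose orange tube, 40 mm across, 70 mm high, right of the rig; a bystander, to be left where it stands. Origin at the centre of its underside.

How it is judged (in metres and radians):
On the way, in this order (a step that is already met when the one before it is completed fails the run):
1. lever pulled through its stroke (beyond 0.8 rad) with the cap still seated (value of joint lever above 0.8 rad and z of cap_seat in the frame of neck below 0.006 m), for 0.2 s.
2. lever eased back to rest (below 0.12 rad) with the cap still seated (value of joint lever below 0.12 rad and z of cap_seat in the frame of neck below 0.006 m), for 0.2 s.
At the end, for the whole second after the job is handed in: The fingers hold the cap still (under 30 mm/s, grip on it over 1 N), its inner face 40 to 135 mm above the neck's mouth and within 40 mm of the neck's axis sideways, tilted less than 0.3 rad, touching nothing of the rig, and the lever is at rest (below 0.12 rad) (z of cap_seat in the frame of neck between 0.04 and 0.135 m and horizontal distance between cap_seat and neck below 0.04 m and angle between cap's own z axis and vertical below 0.3 rad and contact force between cap and the fingers above 1 N and linear speed of cap below 0.03 m/s and contact force between cap and rig below 0.2 N and value of joint lever below 0.12 rad); the arm keeps its last pose, push and grip.
It fails at once if the lever snaps back (faster than 1.5 rad/s while more than 0.2 rad from rest) (velocity of joint lever below -1.5 rad/s and value of joint lever above 0.2 rad).
It fails at once if a loose bystander is disturbed (moved more than 30 mm) (distance of any of coupling, fluid, oilfilter, spanner, coil, plugbox from where it was at the start of the episode above 0.03 m).
It also fails if it takes over 67 s, if anything falls off the work surface, if the arm or the gripper's body presses on something with over 40 N, if the wrist force passes 120 N, or if a joint passes its speed limit or range.

## Working session

There is one attempt and no reset: what is moved stays moved. The work goes in short steps, Python scripts to look and compute and a tool call to move; the robot and the scene stay as the last step left them, time stands still between calls to the robot, and variables do not carry over. Pictures are saved under pics/ and viewed, at most 10 in all, crops included, and the job is handed in when it is done.

Besides the shell and the picture viewer there is one more tool, called after "Emit:" as a command line: name --pt "numbers of a row" for each row, then --argument value for the rest. carry_out: Moves the arm, as the interface text tells. Its arguments: {"type":"object","properties":{"rows":{"type":"array"},"grip":{"type":"number"}},"required":["rows"]}

```bash
mkdir -p pics
python3 - <<'E'
from plant import telemetry, viewer
import cv2,numpy as np
np.set_printoptions(precision=4,suppress=True)
for n in("scene","top"):
    im=viewer.snapshot(n); cv2.imwrite(f"pics/{n}0.png",im[...,::-1]); c=viewer.camera_info(n); print(n,np.array(c["intrinsics"]),np.array(c["extrinsics"]))
print(telemetry.get_obs())
E
```

```text
scene [[551.2415   0.     316.4456]
 [  0.     551.2415 242.5575]
 [  0.       0.       1.    ]] [[ 0.6183  0.587  -0.5226  1.2335]
 [ 0.7857 -0.4784  0.3922 -0.5144]
 [-0.0198 -0.6531 -0.757   1.1631]
 [ 0.      0.      0.      1.    ]]
top [[597.2692   0.     324.7323]
 [  0.     597.2692 239.0078]
 [  0.       0.       1.    ]] [[-0.0035 -0.98    0.1988  0.1754]
 [-1.      0.0032 -0.0015  0.0228]
 [ 0.0009 -0.1989 -0.98    1.7539]
 [ 0.      0.      0.      1.    ]]
{'clock': 0.1, 'joint_pos': array([-48.581 ,  20.5872,   0.6412,  -0.0172, -70.1364, -16.5076]), 'qvel': array([-0.0372, -0.0828,  0.1145,  0.077 , -0.0279, -0.0857]), 'tau': array([ -0.0002, -58.4163,  29.3753,   7.0157,   0.0102,  -0.    ]), 'tool_pos': array([ 0.2841, -0.6118,  0.2257]), 'orientation': array([ 179.9164,   -0.0079, -155.0944]), 'force': array([ 0.3094,  0.0098, -0.4349]), 'moment': array([ 0.0229, -0.0537,  0.0015]), 'gripper_force': 0.0, 'opening': 0.08755009621448469}
```

View pics/scene0.png

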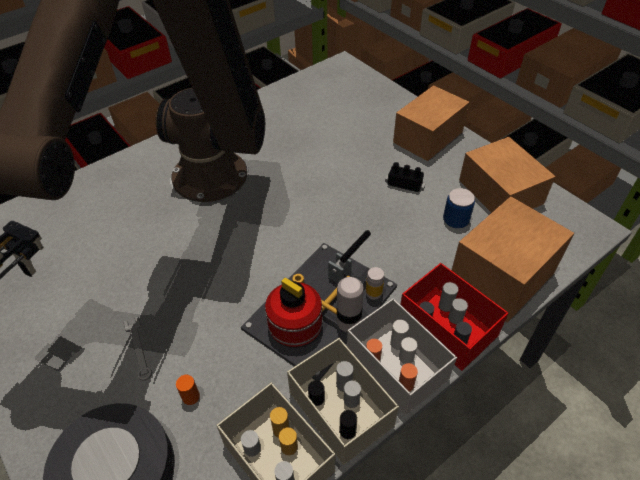

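View pics/top0.png

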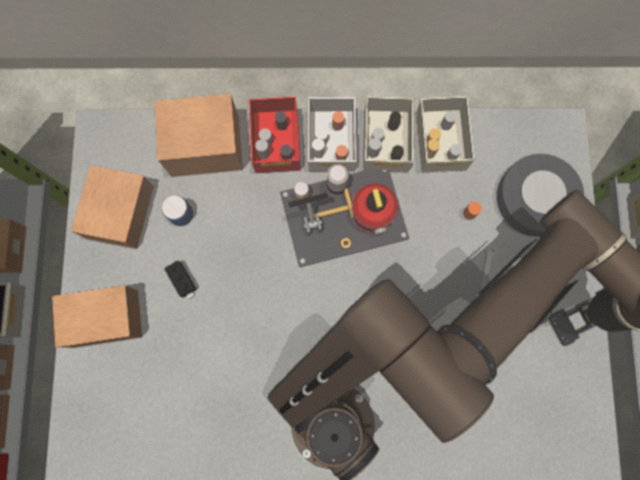

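The scene view shows the tank at about (294,312), the yellow bar at (291,286) and the T-handle at (355,247). The top view shows the cap at (377,198), the handle near (306,200) and the plate corners near (281,192), (390,170), (408,238) and (300,264). I'll zoom in on both views.

Run:
```python
import cv2,numpy as np
a=cv2.imread("pics/scene0.png")[220:350,235:405]; b=cv2.imread("pics/top0.png")[155:275,270:415]
f=lambda i,s:cv2.resize(i,None,fx=s,fy=s,interpolation=cv2.INTER_CUBIC)
A=f(a,4.6)[:600,:] ; cv2.imwrite("pics/za.png",A); B=f(b,5); cv2.imwrite("pics/zb.png",B); print(A.shape,B.shape)
for n in("scene","top"):
    im=cv2.imread(f"pics/{n}0.png"); h=cv2.cvtColor(im,cv2.COLOR_BGR2HSV)
    m=cv2.inRange(h,(22,150,120),(35,255,255)); k,l,s,c=cv2.connectedComponentsWithStats(m)
    for i in range(1,k):
        if s[i,4]>15: print(n,s[i],c[i])
```

```text
(598, 782, 3) (600, 725, 3)
scene [282 278  20  14 109] [291.34862385 284.16513761]
```

View pics/za.png

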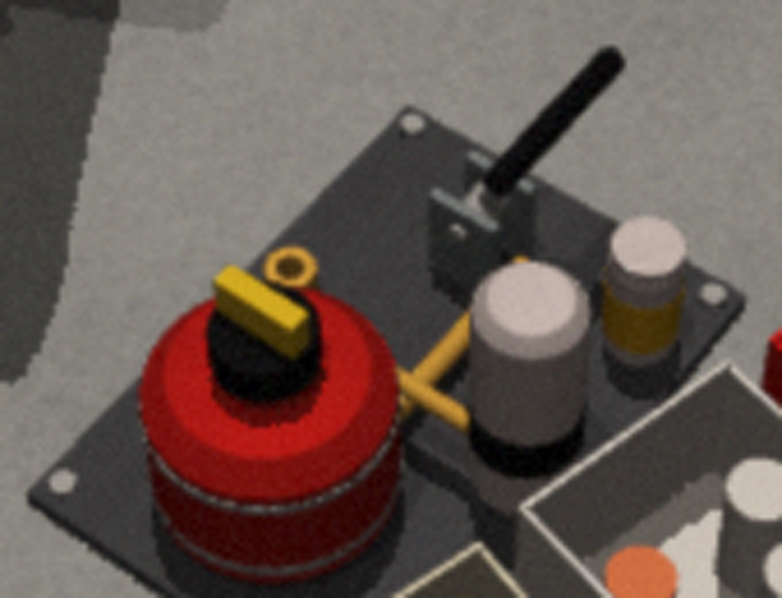

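View pics/zb.png

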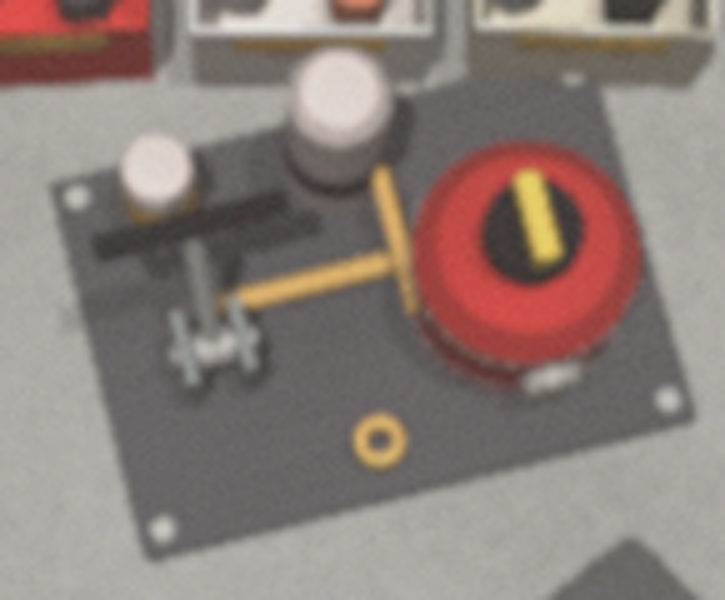

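The crops show the handle's ends at (342.2,259.8) and (367.8,232.6) in scene, and (289.4,204.2) and (327,195.6) in top. The bar's top face and the plate screws are also clear. Next I'll cast rays to get positions.

```bash
cat > h.py <<'E'
import numpy as np
from plant import viewer
np.set_printoptions(precision=4,suppress=True)
CI={n:viewer.camera_info(n) for n in("scene","top")}
def ray(n,p):
    K=np.array(CI[n]["intrinsics"]);E=np.array(CI[n]["extrinsics"]); return E[:3,3],E[:3,:3]@np.linalg.solve(K,[p[0],p[1],1.])
def onz(n,p,z): o,d=ray(n,p); return o+d*(z-o[2])/d[2]
def tri(ps,pt):
    A=[];b=[]
    for n,p in(("scene",ps),("top",pt)):
        o,d=ray(n,p);d=d/np.linalg.norm(d);M=np.eye(3)-np.outer(d,d);A.append(M);b.append(M@o)
    x,r,*_=np.linalg.lstsq(np.vstack(A),np.hstack(b),rcond=None); return x,np.sqrt(r)
za=lambda x,y:(235+(x+.5)/4.6-.5,220+(y+.5)/4.6-.5)
zb=lambda x,y:(270+(x+.5)/5-.5,155+(y+.5)/5-.5)
E
python3 - <<'E'
from h import *
S=np.array([onz("top",zb(*p),.012) for p in((77,196),(162,529),(668,401),(573,75))])
S2=np.array([onz("scene",za(*p),.012) for p in((713,293),(412,124),(62,482))])
print("screws top",S[:,:2],"\nscene",S2[:,:2])
c=S.mean(0); yv=(S[0]+S[1]-S[2]-S[3]); xv=S[0]+S[3]-S[1]-S[2]; print("mean",c,"yaw",np.degrees(np.arctan2(-yv[0],yv[1])),np.degrees(np.arctan2(xv[1],xv[0])))
def yaw2():
    v=S2[1]-S2[2]; return np.degrees(np.arctan2(-v[0],v[1]))
print("yaw scene",yaw2())
h1,r1=tri(za(611,58),zb(97,246)); h2,r2=tri(za(493,183),zb(285,203))
print("handle",h1,r1,h2,r2,"mid",(h1+h2)/2,"len",np.linalg.norm(h1-h2),"yaw",np.degrees(np.arctan2(-(h1-h2)[0],(h1-h2)[1])))
print("bar top z.179 scene",[onz("scene",za(*p),.179) for p in((262,300),(225,273),(299,326))])
print("top",[onz("top",zb(*p),.179) for p in((536,213),(527,173),(547,258))])
print("tri",tri(za(262,300),zb(536,213)))
th=np.radians(14);R=np.array([[np.cos(th),-np.sin(th)],[np.sin(th),np.cos(th)]])
o=c[:2]-R@[.015,0]
for n,l in(("origin",(0,0)),("neck",(0,-.085)),("pivot",(0,.1)),("handle",(.045,.1))): print(n,o+R@l)
E
```

```text
screws top [[ 0.6686  0.1397]
 [ 0.4645  0.0875]
 [ 0.5408 -0.2138]
 [ 0.7441 -0.1619]] 
scene [[ 0.6675  0.1426]
 [ 0.4635  0.0894]
 [ 0.5411 -0.2119]]
mean [ 0.6045 -0.0372  0.012 ] yaw 14.127619997247619 14.3380953182011
yaw scene 14.433729069357982
handle [0.5968 0.1183 0.1657] [0.0004] [0.6216 0.0156 0.1646] [0.0015] mid [0.6092 0.067  0.1652] len 0.10567057216632841 yaw 13.589842249032257
bar top z.179 scene [array([ 0.6163, -0.1237,  0.179 ]), array([ 0.5919, -0.128 ,  0.179 ]), array([ 0.6398, -0.1191,  0.179 ])]
top [array([ 0.6109, -0.1222,  0.179 ]), array([ 0.6336, -0.1177,  0.179 ]), array([ 0.5855, -0.1277,  0.179 ])]
tri (array([ 0.6127, -0.1221,  0.1736]), array([0.0009]))
origin [ 0.59   -0.0408]
neck [ 0.6105 -0.1233]
pivot [0.5658 0.0562]
handle [0.6094 0.0671]
```

Emit:
carry_out --pt "-0.042 0.036 -0.003 0 0 -0.1" --pt "-0.084 0.072 -0.006 0 0 -0.2" --pt "-0.126 0.108 -0.009 0 0 -0.3" --pt "-0.168 0.144 -0.012 0 0 -0.4" --pt "-0.21 0.18 -0.015 0 0 -0.5" --pt "-0.252 0.216 -0.018 0 0 -0.6" --pt "-0.294 0.252 -0.021 0 0 -0.7" --pt "-0.336 0.288 -0.024 0 0 -0.8" --grip -0.3

```text
clock: 1.1
tool_pos: [0.468, -0.2077, 0.2506]
orientation: [180.0, 0.0, -109.1]
force: [0.9, 0.1, -0.0]
opening: 0.0308
gripper_force: 0.0
```

Emit:
carry_out --pt "-0.048 -0.004 0 0 0 -0.084" --pt "-0.096 -0.008 0 0 0 -0.168" --pt "-0.144 -0.012 0 0 0 -0.252" --pt "-0.192 -0.016 0 0 0 -0.336" --pt "-0.24 -0.02 0 0 0 -0.42" --pt "-0.288 -0.023 0 0 0 -0.504" --pt "-0.332 -0.026 0 0 0 -0.584" --pt "-0.332 -0.026 0 0 0 -0.584"

```text
clock: 2.1
tool_pos: [0.6023, 0.098, 0.2493]
orientation: [179.9, -0.0, -75.6]
force: [-0.4, -0.9, -0.6]
opening: 0.0305
gripper_force: 0.0
```

Emit:
carry_out --pt "0 0 0.015 0 0 0" --pt "0 0 0.03 0 0 0" --pt "0 0 0.045 0 0 0" --pt "0 0 0.06 0 0 0" --pt "0 0 0.075 0 0 0" --pt "0 0 0.09 0 0 0" --pt "0 0 0.101 0 0 0" --pt "0 0 0.101 0 0 0"

```text
clock: 3.1
tool_pos: [0.6013, 0.0952, 0.1485]
orientation: [179.9, -0.0, -75.8]
force: [1.3, -1.3, 0.9]
opening: 0.0304
gripper_force: 0.0
```

Run:
```python
from plant import viewer
import cv2
f=lambda i,s:cv2.resize(i,None,fx=s,fy=s,interpolation=cv2.INTER_CUBIC)
a=viewer.snapshot("scene")[170:320,260:430,::-1]
cv2.imwrite("pics/p1.png",f(a,4))
```

```text
(no output)
```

View pics/p1.png

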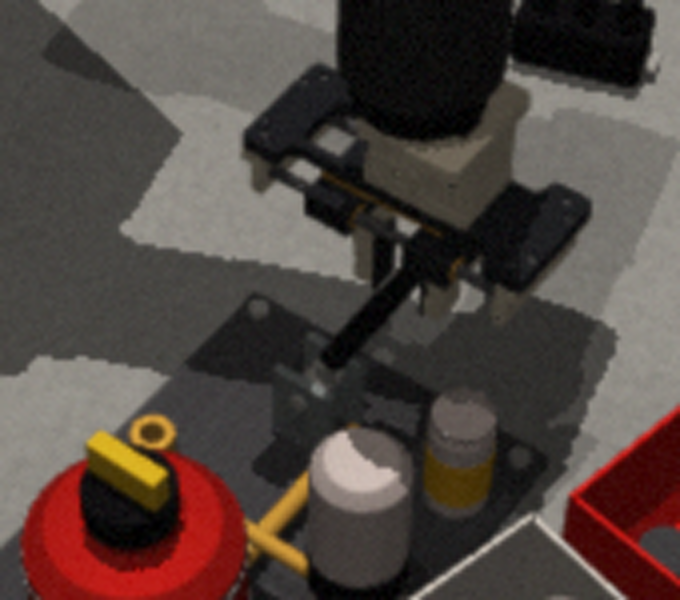

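The bar sits between the fingers, clear of the rod: handle at about (400,300) in the crop, with a finger on each side. Now I'll pull.

Emit:
carry_out --pt "0 0.013 -0.002 0 0 0" --pt "0 0.024 -0.005 0 0 0" --pt "0 0.035 -0.008 0 0 0" --pt "0 0.047 -0.009 0 0 0" --pt "0 0.058 -0.009 0 0 0" --pt "0 0.07 -0.008 0 0 0" --pt "0 0.081 -0.005 0 0 0" --pt "0 0.092 -0.002 0 0 0"

```text
clock: 4.15
tool_pos: [0.5118, 0.0726, 0.1512]
orientation: [180.0, -0.0, -75.8]
force: [4.6, 2.2, 1.5]
opening: 0.0312
gripper_force: 2.4
```

Emit:
carry_out --pt "0 0.006 0.002 0 0 0" --pt "0 0.01 0.004 0 0 0" --pt "0 0.013 0.005 0 0 0" --pt "0 0.013 0.005 0 0 0"

```text
clock: 4.65
tool_pos: [0.4998, 0.0695, 0.1462]
orientation: [180.0, -0.0, -75.8]
force: [5.5, 1.2, -0.0]
opening: 0.0307
gripper_force: 2.4
```

Run:
```python
from plant import viewer
import cv2
f=lambda i,s:cv2.resize(i,None,fx=s,fy=s,interpolation=cv2.INTER_CUBIC)
a=viewer.snapshot("scene")[170:320,260:430,::-1]
cv2.imwrite("pics/p2.png",f(a,4))
```

```text
(no output)
```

View pics/p2.png

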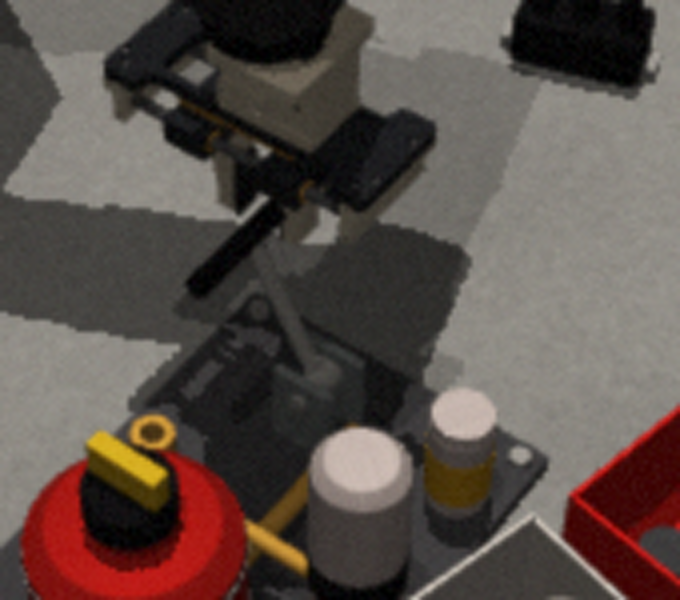

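The lever leans well forward, with the handle end at about (200,285) in the crop. The force is still only the spring's 5.6 N, so I'll creep on to the end stop to be sure.

Emit:
carry_out --pt "0 0.002 0.001 0 0 0" --pt "0 0.003 0.002 0 0 0" --pt "0 0.004 0.002 0 0 0" --pt "0 0.004 0.002 0 0 0"

```text
clock: 5.2
tool_pos: [0.4991, 0.0695, 0.1457]
orientation: [-179.7, -0.0, -75.7]
force: [13.5, -0.8, 0.6]
opening: 0.0309
gripper_force: 6.0
```

The force rose to 13.5 N, so the end stop has been reached. Now I'll ease the lever back.

Emit:
carry_out --pt "0 -0.005 -0.002 0 0 0" --pt "0 -0.01 -0.004 0 0 0" --pt "0 -0.015 -0.006 0 0 0" --pt "0 -0.02 -0.008 0 0 0" --pt "0 -0.025 -0.009 0 0 0" --pt "0 -0.03 -0.011 0 0 0" --pt "0 -0.035 -0.012 0 0 0" --pt "0 -0.04 -0.013 0 0 0"

```text
clock: 6.2
tool_pos: [0.5349, 0.0784, 0.1574]
orientation: [180.0, -0.0, -75.8]
force: [2.8, 1.5, -1.7]
opening: 0.0306
gripper_force: 1.8
```

Emit:
carry_out --pt "0 -0.005 -0.001 0 0 0" --pt "0 -0.01 -0.001 0 0 0" --pt "0 -0.015 -0.001 0 0 0" --pt "0 -0.02 -0.001 0 0 0" --pt "0 -0.025 -0.001 0 0 0" --pt "0 -0.03 0 0 0 0" --pt "0 -0.035 0.001 0 0 0" --pt "0 -0.04 0.002 0 0 0"

```text
clock: 7.2
tool_pos: [0.574, 0.0884, 0.1556]
orientation: [-180.0, 0.0, -75.8]
force: [2.8, 1.6, -1.5]
opening: 0.0307
gripper_force: 1.2
```

Emit:
carry_out --pt "0 -0.005 0.001 0 0 0" --pt "0 -0.01 0.003 0 0 0" --pt "0 -0.015 0.004 0 0 0" --pt "0 -0.02 0.005 0 0 0" --pt "0 -0.025 0.006 0 0 0" --pt "0 -0.028 0.006 0 0 0" --pt "0 -0.028 0.006 0 0 0" --pt "0 -0.028 0.006 0 0 0"

```text
clock: 8.2
tool_pos: [0.6006, 0.0951, 0.1496]
orientation: [180.0, 0.0, -75.8]
force: [-0.4, -0.3, 0.4]
opening: 0.0306
gripper_force: 0.0
```

Emit:
carry_out --pt "0 0 -0.02 0 0 0" --pt "0 0 -0.05 0 0 0" --pt "0 0 -0.08 0 0 0" --pt "0 0 -0.1 0 0 0"

```text
clock: 8.7
tool_pos: [0.6009, 0.0952, 0.2513]
orientation: [-179.9, 0.0, -75.8]
force: [-0.2, 0.2, 0.6]
opening: 0.0304
gripper_force: 0.0
```

Emit:
carry_out --pt "0.027 0.005 0 0 0 0.17" --pt "0.054 0.011 0 0 0 0.34" --pt "0.081 0.016 0 0 0 0.51" --pt "0.108 0.022 0 0 0 0.68" --pt "0.135 0.027 0 0 0 0.85" --pt "0.162 0.033 0 0 0 1.02" --pt "0.189 0.038 0 0 0 1.19" --pt "0.214 0.044 0 0 0 1.36" --grip 0.0

```text
clock: 9.7
tool_pos: [0.6103, -0.124, 0.2497]
orientation: [180.0, -0.0, -154.0]
force: [-0.1, -0.3, 0.2]
opening: 0.0436
gripper_force: 0.0
```

Emit:
carry_out --pt "0 0 0 0 0 0.13" --pt "0 0 0 0 0 0.258" --pt "0 0 0 0 0 0.258" --pt "0 0 0 0 0 0.258"

```text
clock: 10.2
tool_pos: [0.6105, -0.123, 0.2497]
orientation: [180.0, 0.0, -168.3]
force: [-0.0, 0.3, -0.5]
opening: 0.0434
gripper_force: 0.0
```

Run:
```python
from plant import viewer,telemetry
import cv2,numpy as np
f=lambda i,s:cv2.resize(i,None,fx=s,fy=s,interpolation=cv2.INTER_CUBIC)
a=viewer.snapshot("scene")[200:350,235:405,::-1]
cv2.imwrite("pics/p3.png",f(a,4))
o=telemetry.get_obs(); print(o["joint_pos"],o["tool_pos"],o["orientation"],o["moment"])
```

```text
[ 6.54612490e+00  1.49045282e+01 -4.29732770e+00  2.22903700e-04
 -7.07946029e+01 -8.48999973e+01] [ 0.61057122 -0.1229963   0.24964257] [-1.79999476e+02  3.50854424e-03 -1.68353799e+02] [-0.05096183 -0.00477284  0.03437646]
```

View pics/p3.png

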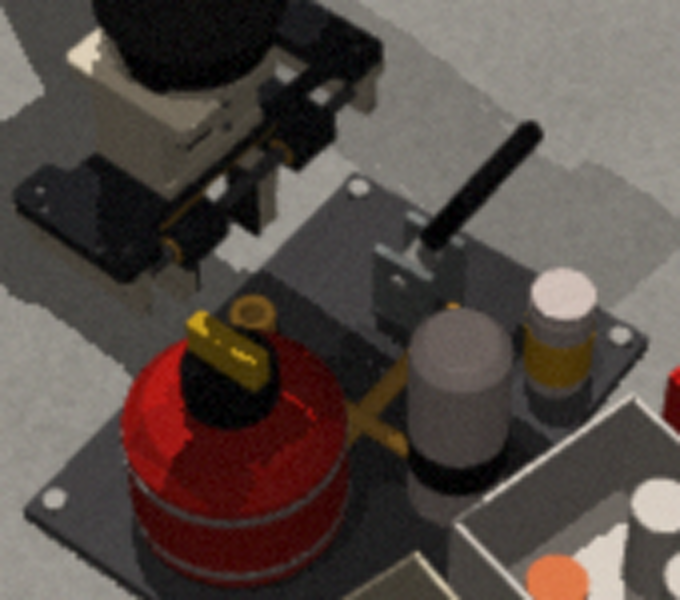

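The lever is back at rest, and the gripper is above the bar at about (228,350) in the crop, square across it. I'll descend and grip.

Emit:
carry_out --pt "0 0 0.015 0 0 0" --pt "0 0 0.03 0 0 0" --pt "0 0 0.045 0 0 0" --pt "0 0 0.06 0 0 0" --pt "0 0 0.075 0 0 0" --pt "0 0 0.085 0 0 0" --pt "0 0 0.091 0 0 0" --pt "0 0 0.091 0 0 0"

```text
clock: 11.25
tool_pos: [0.6106, -0.1231, 0.1583]
orientation: [180.0, -0.0, -168.5]
force: [1.1, -0.3, 1.0]
opening: 0.0439
gripper_force: 0.0
```

Emit:
carry_out --pt "0 0 0 0 0 0" --pt "0 0 0 0 0 0" --pt "0 0 0 0 0 0" --pt "0 0 0 0 0 0" --pt "0 0 0 0 0 0" --pt "0 0 0 0 0 0" --grip -1

```text
clock: 12.0
tool_pos: [0.6107, -0.1231, 0.1588]
orientation: [-180.0, 0.0, -168.5]
force: [-1.0, 0.3, 2.6]
opening: 0.0141
gripper_force: 30.0
```

```bash
cat > s.py <<'E'
from plant import telemetry
import numpy as np
np.set_printoptions(precision=4,suppress=True)
o=telemetry.get_obs()
for k in("clock","tool_pos","orientation","force","moment","opening","gripper_force"): print(k,o[k])
E
python3 s.py
```

```text
clock 12.0
tool_pos [ 0.6107 -0.1231  0.1588]
orientation [-179.9948    0.0179 -168.4915]
force [-0.9948  0.2837  2.6141]
moment [ 0.1355  0.2302 -0.0151]
opening 0.014134459967080284
gripper_force 29.975276291370392
```

Emit:
carry_out --pt "0 0 0 0 0 -0.03" --pt "0 0 0 0 0 -0.06" --pt "0 0 0 0 0 -0.09" --pt "0 0 0 0 0 -0.12" --pt "0 0 0 0 0 -0.12"

```text
clock: 12.62
tool_pos: [0.6109, -0.1231, 0.1588]
orientation: [-180.0, 0.0, -161.6]
force: [-1.0, 0.0, 4.0]
opening: 0.0137
gripper_force: 30.0
```

```bash
python3 s.py
```

```text
clock 12.625
tool_pos [ 0.6109 -0.1231  0.1588]
orientation [-179.9857    0.0286 -161.5831]
force [-1.021   0.0277  4.0167]
moment [-0.1322 -0.035   0.0272]
opening 0.01373825191589776
gripper_force 29.972832798957825
```

Emit:
carry_out --pt "0 0 0 0 0 -0.03" --pt "0 0 0 0 0 -0.06" --pt "0 0 0 0 0 -0.09" --pt "0 0 0 0 0 -0.09"

```text
clock: 13.12
tool_pos: [0.6108, -0.1231, 0.1588]
orientation: [-180.0, 0.0, -156.4]
force: [-0.1, -0.6, 4.4]
opening: 0.0138
gripper_force: 30.0
```

```bash
python3 s.py
```

```text
clock 13.125
tool_pos [ 0.6108 -0.1231  0.1588]
orientation [-179.9854    0.0197 -156.3677]
force [-0.0815 -0.5517  4.4447]
moment [-0.1742 -0.0875  0.0035]
opening 0.01378727152204086
gripper_force 29.972766637802124
```

Emit:
carry_out --pt "0 0 0 0 0 -0.03" --pt "0 0 0 0 0 -0.06" --pt "0 0 0 0 0 -0.09" --pt "0 0 0 0 0 -0.12" --pt "0 0 0 0 0 -0.12"

```text
clock: 13.75
tool_pos: [0.6108, -0.1231, 0.1588]
orientation: [-180.0, 0.0, -149.5]
force: [0.3, 1.2, 5.3]
opening: 0.014
gripper_force: 30.0
```

```bash
python3 s.py
```

```text
clock 13.75
tool_pos [ 0.6108 -0.1231  0.1588]
orientation [-179.9832    0.0179 -149.4905]
force [0.3094 1.1817 5.3222]
moment [-0.1518 -0.0185 -0.0045]
opening 0.014035904030145298
gripper_force 29.972651302814484
```

Emit:
carry_out --pt "0 0 0 0 0 -0.045" --pt "0 0 0 0 0 -0.09" --pt "0 0 0 0 0 -0.135" --pt "0 0 0 0 0 -0.18" --pt "0 0 0 0 0 -0.225" --pt "0 0 0 0 0 -0.27" --pt "0 0 0 0 0 -0.315" --pt "0 0 0 0 0 -0.36"

```text
clock: 14.75
tool_pos: [0.6108, -0.1233, 0.1588]
orientation: [-180.0, -0.0, -128.8]
force: [-0.0, -2.3, 5.6]
opening: 0.014
gripper_force: 30.0
```

```bash
python3 s.py
```

```text
clock 14.75
tool_pos [ 0.6108 -0.1233  0.1588]
orientation [-179.9702   -0.002  -128.8123]
force [-0.0048 -2.3054  5.5964]
moment [-0.7249 -0.1136 -0.015 ]
opening 0.013995966199354455
gripper_force 29.98352140188217
```

Emit:
carry_out --pt "0 0 0 0 0 -0.045" --pt "0 0 0 0 0 -0.09" --pt "0 0 0 0 0 -0.135" --pt "0 0 0 0 0 -0.18" --pt "0 0 0 0 0 -0.225" --pt "0 0 0 0 0 -0.27" --pt "0 0 0 0 0 -0.31" --pt "0 0 0 0 0 -0.31"

```text
clock: 15.75
tool_pos: [0.6111, -0.1241, 0.1588]
orientation: [-179.9, -0.1, -111.1]
force: [0.6, -5.9, 3.6]
opening: 0.014
gripper_force: 30.0
```

```bash
python3 s.py
```

```text
clock 15.75
tool_pos [ 0.6111 -0.1241  0.1588]
orientation [-179.9321   -0.0623 -111.107 ]
force [ 0.6235 -5.8702  3.6286]
moment [-2.1443 -0.6432 -0.0459]
opening 0.013992879101821544
gripper_force 29.981359541416168
```

Emit:
carry_out --pt "0 0 -0.001 0 0 0" --pt "0 0 -0.003 0 0 0" --pt "0 0 -0.005 0 0 0" --pt "0 0 -0.005 0 0 0"

```text
clock: 16.25
tool_pos: [0.611, -0.1241, 0.1628]
orientation: [-180.0, -0.1, -111.2]
force: [3.8, -6.9, -2.9]
opening: 0.0136
gripper_force: 30.0
```

```bash
python3 s.py
```

```text
clock 16.25
tool_pos [ 0.611  -0.1241  0.1628]
orientation [-179.9757   -0.0595 -111.1592]
force [ 3.8285 -6.8659 -2.8872]
moment [-2.3947 -1.6416  0.0264]
opening 0.01360028841422221
gripper_force 29.984319806098938
```

Emit:
carry_out --pt "0 0 -0.005 0 0 0" --pt "0 0 -0.01 0 0 0" --pt "0 0 -0.015 0 0 0" --pt "0 0 -0.015 0 0 0"

```text
clock: 16.75
tool_pos: [0.6103, -0.1228, 0.1784]
orientation: [180.0, 0.0, -111.2]
force: [-0.7, -0.5, -0.4]
opening: 0.0137
gripper_force: 30.0
```

```bash
python3 s.py
```

```text
clock 16.75
tool_pos [ 0.6103 -0.1228  0.1784]
orientation [ 179.9651    0.0111 -111.1773]
force [-0.6809 -0.5083 -0.3718]
moment [ 0.078  -0.0111  0.0174]
opening 0.013697592743930205
gripper_force 29.97414529323578
```

Emit:
carry_out --pt "0 0 -0.01 0 0 0" --pt "0 0 -0.02 0 0 0" --pt "0 0 -0.03 0 0 0" --pt "0 0 -0.04 0 0 0" --pt "0 0 -0.05 0 0 0" --pt "0 0 -0.055 0 0 0" --pt "0 0 -0.055 0 0 0" --pt "0 0 -0.055 0 0 0"

```text
clock: 17.75
tool_pos: [0.6104, -0.1231, 0.2331]
orientation: [180.0, -0.0, -111.2]
force: [-0.2, 1.0, -1.0]
opening: 0.0138
gripper_force: 30.0
```

```bash
python3 - <<'E'
from plant import viewer
import cv2
f=lambda i,s:cv2.resize(i,None,fx=s,fy=s,interpolation=cv2.INTER_CUBIC)
a=viewer.snapshot("scene")[200:350,235:405,::-1]
cv2.imwrite("pics/p4.png",f(a,4))
E
python3 s.py
```

```text
clock 17.8
tool_pos [ 0.6104 -0.1231  0.2331]
orientation [ 179.9561   -0.014  -111.2028]
force [-0.5135  0.8666 -0.0969]
moment [0.0023 0.0999 0.0725]
opening 0.01359042577336711
gripper_force 29.973944127559662
```

View pics/p4.png

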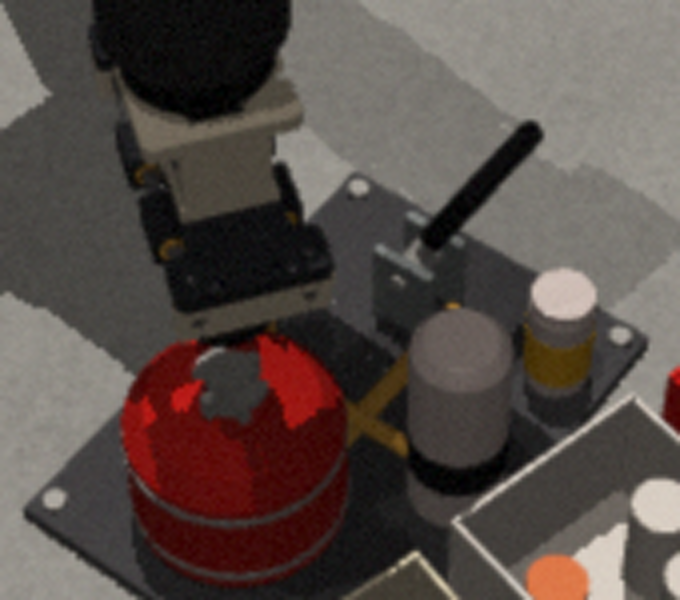

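The neck stands bare at about (235,385) in the crop. The cap is held above it, hidden behind the gripper, with the opening at 13.6 mm and the grip at 30 N. The lever is at rest, so I'll hand the job in.

```bash
python3 -c "
from plant import workorder
print(workorder.close_job())"
```

```text
the job is handed in; nothing more can be done
None
```

I pulled the lever to its end stop and eased it back to rest over about 3 s, then turned the cap off anticlockwise (seen from above); the arm is holding it level about 75 mm above its neck, and the job was handed in at 17.8 s, though no verdict came back.

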